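Change the bench gluer over to the wide roller

TASK

The bench gluer is still set up for narrow strips, and the next job needs the wide roller. Pull the narrow roller straight forward out of the gluer's sprung clips and lay it down, without dropping it, lengthwise in a free compartment of the sloped roller bin. Take the roller with the widest rubber sleeve out of the bin and push it fully home into the clips, leaving the third roller and everything else on the table where it is.

Things in the scene. Friction and masses are not known exactly. Their poses are not given: they have to be found in the camera images.
- gluer: Fixed grey bench gluer. Origin on the table under the roller seat; -x is its open front, y runs along the roller, z up. End cheeks: inner faces at y = +-95 mm, outer +-105; 72 mm high before the seat, 118 mm high from x = 3 to 53 mm. Drive housing 91 mm high outside the right (-y) cheek to y = -164 mm. Flat delivery table behind, x = 78 to 167 mm, 74 mm high.
- seat (a point): Where a fitted roller's centre lies: 95 mm above the gluer's origin, axes as the gluer's (-x forward, y along the roller). Two sprung clips hold the shaft by its bare ends. A fitted roller can slide 10 mm either way along y, before its ends meet the cheeks, and has 1 mm of play across. Space round its rubber is free for 55 mm before and behind it down to 20 mm below the seat, and all above.
- clip_left (a point): Seat point of the left one of two equal sprung brass C-clips, 10 mm wide, at y = +-72 mm from the seat. They open to -x: the mouth, 24 mm wide 19 mm before the seat, narrows to an 8 mm throat 8 mm before it and springs open for the 12 mm shaft; a rigid stop is behind the shaft. A level pull along -x of 8 to 12 N snaps a roller out, a like push along +x snaps it in; not up or down.
- clip_right (a point): Seat point of the right clip, like the left one. A roller is clear of both clips' mouths when its centre is 30 mm before the seat.
- pan_roller (a point): Top, at mid length, of the gluer's fixed steel pan roller: 36 mm thick, 136 mm long along y, straight below the seat, its top 20 mm under the seat and 4 mm under a fitted roller's rubber. It lies in an open steel pan, x +-50 mm, y +-75 mm, rim 58 mm above the table.
- bin_tray: Tray of the fixed plywood roller bin, sloping up away from the robot by 18 degrees (0.314 rad). Origin mid floor, 52 mm above the table; x up the slope (away from the robot), y to the left, z square off the floor. Inside 215 x 280 mm; walls 6 mm thick, the front one 30 mm, back and sides 38 mm above the floor; two dividers 5 mm thick, 34 mm high, at y = +-47.5 mm.
- slot_right (a point): Right of the bin's three compartments (each 90 mm wide, 215 mm long), empty at the start. The point lies in its middle 20 mm off the floor, axes as bin_tray's: the axis of a roller lying there along x. Two 8 mm wooden strips on the floor, along x, 12 mm either side of the middle, carry the roller by its rubber.
- slot_middle (a point): The same point of the middle compartment, 95 mm to the left; it holds the medium or the wide roller.
- slot_left (a point): The same point of the left compartment, another 95 mm to the left; it holds the other of the two.
- narrow_roller: a steel shaft 170 mm long and 12 mm thick with a black rubber sleeve 32 mm thick on its middle, here 40 mm wide (the narrowest); about 180 to 350 g, symmetrical. Origin at its centre, x axis along the shaft; it may be turned about x by any angle. At the start it sits in the gluer's clips.
- medium_roller: a steel shaft 170 mm long and 12 mm thick with a black rubber sleeve 32 mm thick on its middle, here 80 mm wide (the middle one); about 300 g, symmetrical. Origin at its centre, x axis along the shaft; it may be turned about x by any angle. At the start it lies in the middle or left compartment of the bin; it stays there.
- wide_roller: a steel shaft 170 mm long and 12 mm thick with a black rubber sleeve 32 mm thick on its middle, here 116 mm wide (the widest); about 250 to 490 g, symmetrical. Origin at its centre, x axis along the shaft; it may be turned about x by any angle. At the start it lies in the middle or left compartment of the bin.
- glue_pot: Grey open glue pot, 73 mm across, 81 mm high, standing on the table to the right of the gluer. A bystander. Origin in the middle of its underside.
- oil_can: Red oil can with a thin spout, 56 mm across, 136 mm high, on the table right of the gluer. A bystander. Origin in the middle of its underside.
- squeeze_bottle: Green squeeze bottle, 58 mm across, 188 mm high, at the back of the table between bin and gluer. A bystander. Origin in the middle of its underside.

How it is judged:
By the outcome, as a careful person would: the job done as asked, in the order asked, and still so for the second after the job is handed in, with the robot touching nothing.
It also fails if it takes over 58 s, if anything falls off the work surface, if the arm or the gripper's body presses on something with over 40 N, if the wrist force passes 120 N, or if a joint passes its speed limit or range.

ROBOT

A 6-joint arm with a two-finger parallel gripper is mounted at the origin on the work surface; the furniture and walls round the work are solid. World frame = base frame: x ahead of the robot, y to its left, z up, the work surface at z = 0. Lengths are in mm, angles in degrees, forces in N, time in s.
With the tool pointing down it reaches from about 300 to 850 mm from the base axis. Payload 4.2 kg.
Tool frame: the origin (TCP) lies on the mounting face of the last link; the fingertips stand 191 mm ahead of it and the grasp point (between the pads) lies 172 mm ahead of it; z points along the fingers, y is the direction in which the jaws open and shut (so a half turn about z gives the same grasp; the last joint's range is limited). The gripper opens to 91 mm and grips with 3 to 60 N. Pads are 32 mm wide; open, the fingers measure 118 mm over their backs; the gripper's body (76 mm by 178 mm) begins 60 mm behind the grasp point.
Start: joints at [70.417, 18.312, 89.639, -0, 72.044, -1.146], TCP at [181.855, 545.483, 404.776] pointing down, gripper open.
Joint ranges: [-177.97, 177.97], [-48.28, 115.42], [12.27, 149.76], [-77.06, 257.06], [2.81, 150.46], [-146.56, 146.56]. Speed limits (degrees/s): [147.25, 147.25, 180, 180, 180, 180].

INTERFACE

Orientations are given as [roll, pitch, yaw] about the fixed x, y, z axes, in that order (R = Rz(yaw) Ry(pitch) Rx(roll)).
In Python, from workcell import env gives the robot as it stands.
- The arm moves only by the shell command python3 -m handwheel 'ROWS' [FORCE]. ROWS is JSON, a list of rows, each an object with "gripper": the opening in per cent of the stroke, from 0 (shut) to 100 (fully open); "travel": the shift along the tool's x, y, z in m, a list of three; "twist": the turn about the tool's z in rad. In form: [{"gripper": gripper, "travel": [x, y, z], "twist": twist}, ...]. A call has 1 to 5 rows; each row shifts and turns the commanded pose from where the row before left it, along the tool's axes as they then stand; what a row does not reach is not made up. A row lasts 1/12 s, in which the tool goes at most 41.7 mm and 7.16 degrees, less where a joint would pass 70% of its speed; a pose out of reach is approached as far as the arm can. A call with a gripper value outside its range is refused whole. The fingers move at their own pace and stop on an object; FORCE is the grip in N (left out, the last holds). Time passes only in rows, so rows that do not move let the fingers close. It gives the time, the measured TCP pose, the force and the opening at its end, in the units of the state.
- env.state(): the state, without advancing time (a new reading comes with each control period).
- env.grab_frame(name): name is "scene" or "top" or "wrist"; returns a dict with "frame" (420x560x3 uint8, red, green, blue), "intrinsics" (3x3 intrinsics, pixels), "extrinsics" (4x4, takes a point from camera to world coordinates). Camera axes: x right, y down, z forward; pixel columns grow to the right and rows downward; lengths in mm; the calibration is good to about 2 mm. The wrist camera is an equidistant fisheye: a pixel r from the principal point sees the ray r / f radians off the axis. A picture is of the moment at which its call begins. There is no depth.
- env.job_done(): hands the job in, once; it reports no verdict.
Trained networks look in the newest picture that a camera, given by its name, has taken for a name from the list of things; names that differ only in an ending like _2 or _b are one class to them, and where a whole thing is asked for, a point or a joint stands for the part that bears it (a point fixed in the world has none). Each returns a list of dicts, best first, with "confidence" (0 to 1); they miss things now and then, are a little off and sometimes report something else, mostly with a low value. They report only what shows in the picture. A call takes as long as a camera call.
- env.trace(camera, thing): "pixels" (420x560 bool, what is visible of it) and "uv" ([column, row] in pixels, amid what is visible of it).
- env.pinpoint(camera, thing): "uv" ([column, row] in pixels: a listed point, or the origin of a listed thing).
The state is a dict: "time_s": time; "qpos": joint angles; "qvel": joint speeds; "effort": joint torques, N m; "ee_pos": TCP position; "ee_rot": TCP orientation; "force": force on the tool from outside, world axes, zero at the start; "torque": the same for the moment, N m; "gripper_width": finger opening in mm.
Only numpy, scipy, OpenCV 4.12 (cv2) and the standard library are available. Lean on these libraries where they do the work, as an engineer would, in place of code of your own. Each camera call takes 0.05 s, during which the arm holds its last target. There are 200 camera calls.

## Working session

There is one attempt and no reset: what is moved stays moved. The work goes in short steps, Python scripts to look and compute and a shell command to move; the robot and the scene stay as the last step left them, time stands still between calls to the robot, and variables do not carry over. Pictures are saved under pics/ and viewed, about 8 in all and at most 12, crops included, and the job is handed in when it is done.

```bash
mkdir -p pics; ls; cat > h.py <<'E'
import numpy as np, cv2, json
from workcell import env
from scipy.spatial.transform import Rotation as R
def ray(f,uv):
    K=np.array(f["intrinsics"]);T=np.array(f["extrinsics"])
    x=(uv[0]-K[0,2])/K[0,0];y=(uv[1]-K[1,2])/K[1,1]
    if f.get("fish"):
        r=np.hypot(x,y);d=np.array([x/r*np.sin(r),y/r*np.sin(r),np.cos(r)]) if r>1e-9 else np.array([0,0,1.])
    else: d=np.array([x,y,1.])
    d=T[:3,:3]@d; return T[:3,3],d/np.linalg.norm(d)
def grab(n,save=None):
    f=env.grab_frame(n);f["fish"]=n=="wrist"
    if save: cv2.imwrite("pics/"+save,cv2.cvtColor(f["frame"],cv2.COLOR_RGB2BGR))
    return f
def tri(rs):
    A=np.zeros((3,3));b=np.zeros(3)
    for o,d in rs:
        P=np.eye(3)-np.outer(d,d);A+=P;b+=P@o
    p=np.linalg.solve(A,b);return p,[float(np.linalg.norm((np.eye(3)-np.outer(d,d))@(p-o))) for o,d in rs]
def onz(r,z): o,d=r;return o+d*(z-o[2])/d[2]
E
python3 - <<'E'
from h import *
np.set_printoptions(precision=1,suppress=True)
fs={n:grab(n,n+"0.png") for n in("scene","top","wrist")}
for n in fs: print(n,np.array(fs[n]["extrinsics"]).round(2).tolist(),np.array(fs[n]["intrinsics"])[0])
for t in["gluer","seat","clip_left","clip_right","pan_roller","bin_tray","slot_right","slot_middle","slot_left","narrow_roller","medium_roller","wide_roller","glue_pot","oil_can","squeeze_bottle"]:
    rs=[];s=t
    for n in("scene","top","wrist"):
        p=env.pinpoint(n,t)
        if p: 
            s+=f" {n}:{np.round(p[0]['uv'],1)} {p[0]['confidence']:.2f};"
            if n!="wrist": rs.append(ray(fs[n],p[0]["uv"]))
    if len(rs)==2: p,e=tri(rs); s+=f" -> {p} {np.round(e,1)}"
    print(s)
s=env.state();print(s["ee_pos"],s["ee_rot"],s["time_s"])
E
python3 -c "
import cv2,numpy as np
a=[cv2.imread(f'pics/{n}0.png') for n in('scene','top')]
cv2.imwrite('pics/v1.png',cv2.resize(np.vstack(a),(560,840))[:, :]) if 0 else None"
```

```text
pics
scene [[0.56, -0.51, 0.65, -243.86], [-0.83, -0.34, 0.44, -642.58], [-0.0, -0.79, -0.61, 842.91], [0.0, 0.0, 0.0, 1.0]] [441.3   0.  281.9]
top [[0.02, -0.99, 0.11, 405.8], [-1.0, -0.02, -0.02, -78.31], [0.03, -0.11, -0.99, 1617.11], [0.0, 0.0, 0.0, 1.0]] [500.6   0.  276.4]
wrist [[0.32, 0.91, 0.28, 102.78], [0.95, -0.3, -0.09, 573.2], [-0.0, 0.29, -0.96, 384.81], [0.0, 0.0, 0.0, 1.0]] [325.2   0.  283.9]
gluer scene:[309.7 234.7] 0.97; top:[299.4 223.6] 0.72; -> [ 554.7 -193.5   18.1] [0.8 0.8]
seat scene:[309.3 210. ] 0.97; top:[301.7 222.6] 0.91; -> [ 548.8 -193.1  110.2] [0.1 0.1]
clip_left scene:[284.  203.1] 0.82; top:[275.2 219.8] 0.71; -> [ 555.6 -111.1   93.8] [2.6 2.6]
clip_right scene:[335.2 220.9] 0.80; top:[324.1 221. ] 0.57; -> [ 557.5 -264.3   99.3] [2.1 2.1]
pan_roller scene:[310.6 215.3] 0.63; top:[296.8 223.7] 0.79; -> [ 552.1 -186.7   85.9] [8.1 8.1]
bin_tray scene:[191.2 183. ] 0.57; top:[173.6 232.4] 0.55; -> [512.4 200.9  64.6] [2. 2.]
slot_right scene:[207.9 190.4] 0.63; top:[204.2 234.2] 0.79; -> [502.  110.7  80.7] [10.5 10.5]
slot_middle scene:[185.4 180.6] 0.85; top:[172.9 233.2] 0.62; -> [504.2 205.4  77.1] [8.7 8.7]
slot_left scene:[165.2 169.7] 0.87; top:[142.1 230.7] 0.73; -> [510.4 298.3  78.8] [7.7 7.7]
narrow_roller scene:[311.6 211.3] 0.56; top:[302.6 222.4] 0.71; -> [ 550.8 -197.4  106.1] [1.4 1.4]
medium_roller scene:[185.7 181.5] 0.58; top:[167.3 235.4] 0.94; -> [503.9 217.6  68.6] [0. 0.]
wide_roller scene:[163.  173.5] 0.96; top:[140.3 235.5] 0.92; -> [498.6 303.1  69.2] [4.3 4.3]
glue_pot scene:[373.4 324.2] 0.74; top:[384.  273.4] 0.63; -> [ 398.2 -466.8   -4.4] [4.9 4.9]
oil_can scene:[410.2 285.4] 0.69; top:[389.5 227.1] 0.55; wrist:[  3.  411.1] 0.42; -> [ 551.7 -489.9   -2.3] [0.8 0.8]
squeeze_bottle scene:[276.1 184.4] 0.92; top:[231.5 172. ] 0.91; -> [719.3  31.4   3.2] [0.8 0.8]
[181.9 545.5 404.8] [180.    0.  161.6] 2.4
```

View pics/scene0.png

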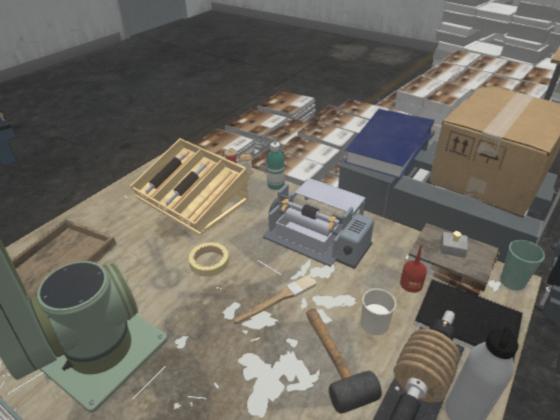

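View pics/top0.png

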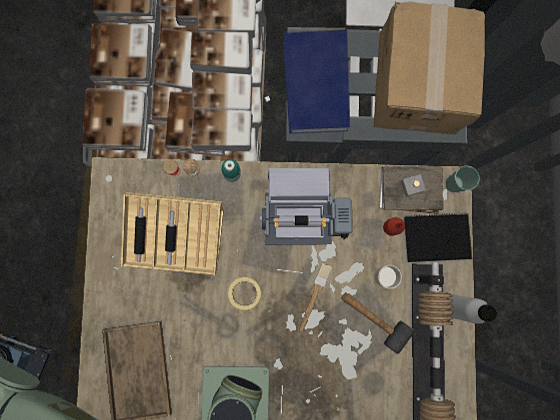

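The wide roller is in the left compartment (scene ~163,173; top ~140,235) and the medium one is in the middle (185,181 / 170,235). The right compartment is empty, and the narrow roller sits in the gluer (311,211 / 302,222). First I'll look at the bin with the wrist camera on the way past.

```bash
python3 -m handwheel '[{"gripper":100,"travel":[0,0,0],"twist":-0.107},{"gripper":100,"travel":[0,0,0],"twist":-0.107},{"gripper":100,"travel":[0,0,0],"twist":-0.107}]' 
python3 -m handwheel '[{"gripper":55,"travel":[-0.025,-0.029,0],"twist":0},{"gripper":55,"travel":[-0.025,-0.029,0],"twist":0},{"gripper":55,"travel":[-0.025,-0.029,0],"twist":0},{"gripper":55,"travel":[-0.025,-0.029,0],"twist":0},{"gripper":55,"travel":[-0.025,-0.029,0],"twist":0}]'
python3 -m handwheel '[{"gripper":55,"travel":[-0.025,-0.029,0],"twist":0},{"gripper":55,"travel":[-0.025,-0.029,0],"twist":0},{"gripper":55,"travel":[-0.025,-0.029,0],"twist":0},{"gripper":55,"travel":[-0.025,-0.029,0],"twist":0},{"gripper":55,"travel":[-0.025,-0.029,0],"twist":0}]'
python3 -m handwheel '[{"gripper":55,"travel":[-0.025,-0.029,0],"twist":0},{"gripper":55,"travel":[-0.025,-0.029,0],"twist":0},{"gripper":55,"travel":[0,0,0],"twist":0}]'
python3 - <<'E'
from h import *
f=grab("wrist","w1.png")
np.set_printoptions(precision=1,suppress=True)
print(np.array(f["extrinsics"]).round(3).tolist(),f["intrinsics"])
for t,z in[("bin_tray",52),("slot_right",71),("slot_middle",71),("slot_left",71),("medium_roller",71),("wide_roller",71)]:
    for k in(env.pinpoint("wrist",t)): print(t,k["confidence"],np.array(k["uv"]),onz(ray(f,k["uv"]),z))
for t in("medium_roller","wide_roller"):
    for k in env.trace("wrist",t)[:1]:
        m=k["pixels"]; c,(w,h),a=cv2.minAreaRect(cv2.findNonZero(m.astype(np.uint8))); print(t,k["confidence"],m.sum(),c,w,h,a)
        np.save(t+".npy",m)
E
```

```text
time_s: 2.65
ee_pos: [181.8, 545.5, 404.8]
ee_rot: [180.0, 0.0, -179.7]
force: [0.1, -0.3, 0.0]
gripper_width: 91.1
time_s: 3.07
ee_pos: [307.5, 399.0, 404.9]
ee_rot: [180.0, 0.0, 180.0]
force: [-0.3, 1.3, 0.7]
gripper_width: 60.9
time_s: 3.48
ee_pos: [432.5, 253.6, 405.0]
ee_rot: [180.0, 0.0, 180.0]
force: [0.1, 0.9, 0.2]
gripper_width: 50.3
time_s: 3.73
ee_pos: [485.0, 193.1, 404.8]
ee_rot: [-179.9, 0.2, 179.6]
force: [-0.4, 0.7, -0.0]
gripper_width: 50.7
[[0.006, 0.955, 0.298, 401.732], [1.0, -0.005, -0.004, 194.942], [-0.002, 0.298, -0.955, 385.309], [0.0, 0.0, 0.0, 1.0]] [[325.2   0.  283.9]
 [  0.  325.2 208. ]
 [  0.    0.    1. ]]
slot_right 0.74 [ 44.3 234.1] [ 533.7 -116.4   71. ]
slot_right 0.67 [208.  209.8] [501.4 115.2  71. ]
medium_roller 0.88 [302.7 203.5] [495.2 212.6  71. ]
wide_roller 0.55 [389.7 211.3] [504. 305.  71.]
medium_roller 0.6 608 (23.5, 256.0) 47.0 22.0 0.0
wide_roller 0.74 3479 (389.87841796875, 198.7379608154297) 30.140302658081055 133.83509826660156 3.1108405590057373
```

View pics/w1.png

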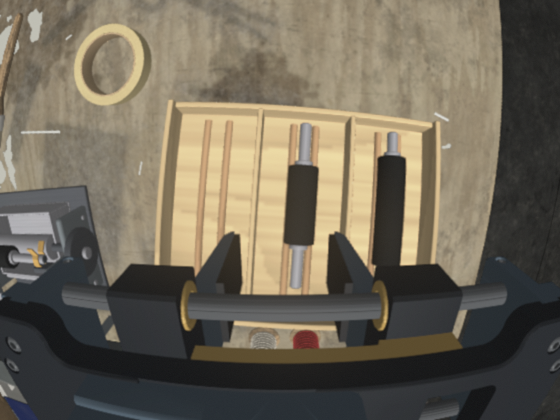

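The wrist view shows the wide sleeve (rows 155–265, col ~390), the medium sleeve at (302,205) and the empty right slot's strips at cols ~200–230. Now I'll move to the gluer.

```bash
python3 -m handwheel '[{"gripper":70,"travel":[-0.006,-0.0385,0],"twist":0},{"gripper":70,"travel":[-0.006,-0.0385,0],"twist":0},{"gripper":70,"travel":[-0.006,-0.0385,0],"twist":0},{"gripper":70,"travel":[-0.006,-0.0385,0],"twist":0},{"gripper":70,"travel":[-0.006,-0.0385,0],"twist":0}]' >/dev/null
python3 -m handwheel '[{"gripper":70,"travel":[-0.006,-0.0385,0],"twist":0},{"gripper":70,"travel":[-0.006,-0.0385,0],"twist":0},{"gripper":70,"travel":[-0.006,-0.0385,0],"twist":0},{"gripper":70,"travel":[-0.006,-0.0385,0],"twist":0},{"gripper":70,"travel":[-0.006,-0.0385,0],"twist":0}]' >/dev/null
python3 -m handwheel '[{"gripper":70,"travel":[-0.006,-0.0385,0],"twist":0},{"gripper":70,"travel":[0,0,0],"twist":0.121},{"gripper":70,"travel":[0,0,0],"twist":0.121},{"gripper":70,"travel":[0,0,0],"twist":0.121},{"gripper":70,"travel":[0,0,0],"twist":0.121}]' 
python3 -m handwheel '[{"gripper":70,"travel":[0,0,0],"twist":0.121},{"gripper":70,"travel":[0,0,0],"twist":0.121},{"gripper":70,"travel":[0,0,0],"twist":0.121},{"gripper":70,"travel":[0,0,0],"twist":0.121},{"gripper":70,"travel":[0,0,0],"twist":0.121}]' >/dev/null
python3 -m handwheel '[{"gripper":70,"travel":[0,0,0],"twist":0.121},{"gripper":70,"travel":[0,0,0],"twist":0.121},{"gripper":70,"travel":[0,0,0],"twist":0.121},{"gripper":70,"travel":[0,0,0],"twist":0.121},{"gripper":70,"travel":[0,0,0],"twist":0}]'
cat > look.py <<'E'
from h import *
import sys,pickle
f=grab("wrist",sys.argv[1]+".png")
d={"T":f["extrinsics"],"K":f["intrinsics"]}
for t in sys.argv[2:]:
    p=env.pinpoint("wrist",t)
    if p: d[t]=ray(f,p[0]["uv"]); print(t,round(p[0]["confidence"],2),np.round(p[0]["uv"],1),np.round(onz(d[t],95),1))
pickle.dump(d,open(sys.argv[1]+".pkl","wb"))
print(np.round(env.state()["ee_pos"],1),np.round(env.state()["ee_rot"],1))
E
python3 look.py g1 seat clip_left clip_right pan_roller narrow_roller gluer
python3 - <<'E'
from h import *
from scipy.spatial.transform import Rotation as R
K=np.array([[325.2,0,283.9],[0,325.2,208],[0,0,1]])
f={"fish":1,"intrinsics":K,"extrinsics":[[0.006,0.955,0.298,401.732],[1,-0.005,-0.004,194.942],[-0.002,0.298,-0.955,385.309],[0,0,0,1]]}
a,b=[onz(ray(f,u),47) for u in((174,103),(440,124))]
print("front",a,b,np.degrees(np.arctan2(a[0]-b[0],b[1]-a[1])))
O=np.array([510,204,52.])
for yaw in(-5,-2,0):
    n=R.from_euler("zy",[yaw,-18],degrees=True).as_matrix()
    def pl(u,h):
        o,d=ray(f,u);nn=n[:,2];return o+d*(nn@(O+nn*h-o))/(nn@d)
    for nm,u,v,h in(("sR1",(208,122),(201,235),8),("sR2",(230,122),(221,235),8),("med",(306,125),(297,287),26),("wide",(392,155),(388,262),30)):
        p,q=pl(u,h),pl(v,h);print(yaw,nm,p.round(1),q.round(1),np.degrees(np.arctan2(q[1]-p[1],q[0]-p[0])).round(2))
E
```

```text
time_s: 5.43
ee_pos: [547.4, -226.0, 404.5]
ee_rot: [180.0, -0.0, 151.9]
force: [0.0, -0.5, -0.3]
gripper_width: 64.2
time_s: 6.27
ee_pos: [547.4, -225.6, 404.8]
ee_rot: [180.0, -0.0, 89.8]
force: [-1.1, 0.3, 0.2]
gripper_width: 64.0
seat 0.59 [292.1  77.9] [ 555.6 -110.9   95. ]
clip_left 0.9 [291.2  79.2] [ 554.8 -112.1   95. ]
clip_right 0.77 [295.7 237.9] [ 559.4 -260.2   95. ]
narrow_roller 0.69 [294.  168.2] [ 557.3 -192.3   95. ]
gluer 0.56 [295.8 147.8] [ 558.9 -173.6   95. ]
[ 547.3 -226.2  404.7] [-180.    -0.    89.9]
front [389.85648847  77.55292142  47.        ] [410.43315859 367.5281625   47.        ] -4.058910316763449
-5 sR1 [413.1 110.3  28.9] [531.  104.   67.2] -3.06
-5 sR2 [414.1 135.2  29.2] [530.9 126.2  67.2] -4.37
-5 med [417.6 216.7  49.3] [574.7 206.5 100.4] -3.7
-5 wide [445.6 305.6  62.6] [550.5 300.3  96.7] -2.93
-2 sR1 [413.1 110.3  28.9] [531.  104.   67.2] -3.06
-2 sR2 [414.1 135.2  29.2] [530.9 126.2  67.2] -4.37
-2 med [417.6 216.7  49.3] [574.7 206.5 100.4] -3.7
-2 wide [445.6 305.6  62.6] [550.5 300.3  96.7] -2.93
0 sR1 [413.1 110.3  28.9] [531.  104.   67.2] -3.06
0 sR2 [414.1 135.2  29.2] [530.9 126.2  67.2] -4.37
0 med [417.6 216.7  49.3] [574.7 206.5 100.4] -3.7
0 wide [445.6 305.6  62.6] [550.5 300.3  96.7] -2.93
```

View pics/g1.png

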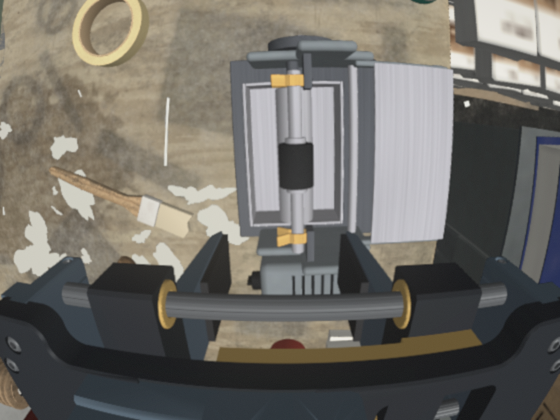

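The narrow sleeve is at pixel (296,165), with brass clips at (290,80) and (292,238). The gluer's yaw is about +1.8°. Next I'll go lower for the second view.

```bash
python3 -m handwheel '[{"gripper":70,"travel":[0.012,0.003,0.025],"twist":-0.016},{"gripper":70,"travel":[0.012,0.003,0.025],"twist":-0.016},{"gripper":70,"travel":[0.012,0.003,0.025],"twist":0},{"gripper":70,"travel":[0,0,0],"twist":0}]'
python3 look.py g2 seat clip_left clip_right pan_roller narrow_roller
python3 - <<'E'
from h import *
import pickle
a=pickle.load(open("g1.pkl","rb"));b=pickle.load(open("g2.pkl","rb"))
for t in("clip_left","clip_right","narrow_roller"):
    if t in b: print(t,tri([a[t],b[t]]))
E
```

```text
time_s: 6.95
ee_pos: [554.6, -188.2, 324.9]
ee_rot: [-179.5, -0.3, 91.8]
force: [-0.6, 0.7, -1.6]
gripper_width: 63.8
clip_left 0.9 [293.4 126.8] [ 556.8 -112.3   95. ]
clip_right 0.65 [288.3 319. ] [ 558.9 -258.7   95. ]
narrow_roller 0.94 [294.7 237.8] [ 560.7 -188.6   95. ]
[ 556.1 -191.   331.6] [1.798e+02 1.000e-01 9.160e+01]
clip_left (array([ 555.79482389, -112.23334349,   96.34780364]), [1.0082289330494825, 1.0082289330495156])
clip_right (array([ 559.28791395, -262.03671992,   90.53882131]), [0.2671325460990475, 0.2671325460990014])
narrow_roller (array([ 559.58486098, -195.00476019,   79.34186872]), [1.7574492309756031, 1.7574492309755203])
```

View pics/g2.png

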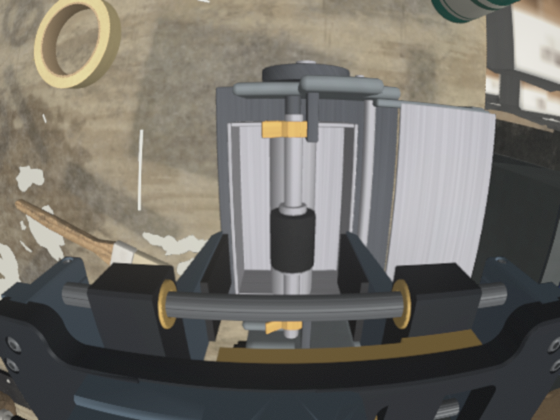

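The second view puts the clip heights at ~93–96 mm, which agrees with 95, and the roller centre at about (559,-190). I'll descend and grip.

```bash
python3 -m handwheel '[{"gripper":70,"travel":[0,0.001,0.02],"twist":0},{"gripper":70,"travel":[0,0.001,0.02],"twist":0},{"gripper":70,"travel":[0,0,0.019],"twist":0},{"gripper":70,"travel":[0,0,0],"twist":0},{"gripper":70,"travel":[0,0,0],"twist":0}]' 20
python3 -m handwheel '[{"gripper":25,"travel":[0,0,0],"twist":0},{"gripper":25,"travel":[0,0,0],"twist":0},{"gripper":25,"travel":[0,0,0],"twist":0},{"gripper":25,"travel":[0,0,0],"twist":0},{"gripper":25,"travel":[0,0,0],"twist":0}]' 45
python3 -m handwheel '[{"gripper":25,"travel":[0,0,0],"twist":0},{"gripper":25,"travel":[0,0,0],"twist":0}]' 45
```

```text
time_s: 7.67
ee_pos: [557.8, -190.6, 271.1]
ee_rot: [-180.0, -0.0, 91.6]
force: [0.6, 0.2, 0.6]
gripper_width: 63.9
time_s: 8.08
ee_pos: [557.9, -190.1, 271.4]
ee_rot: [179.9, 0.0, 91.7]
force: [0.2, -0.4, 0.3]
gripper_width: 33.3
time_s: 8.25
ee_pos: [557.9, -190.2, 271.2]
ee_rot: [180.0, 0.0, 91.7]
force: [-0.8, -0.0, 1.9]
gripper_width: 31.4
```

```bash
python3 -m handwheel '[{"gripper":10,"travel":[0,-0.006,0],"twist":0},{"gripper":10,"travel":[0,-0.008,0],"twist":0},{"gripper":10,"travel":[0,-0.008,0],"twist":0},{"gripper":10,"travel":[0,-0.008,0],"twist":0},{"gripper":10,"travel":[0,-0.008,0],"twist":0}]' 45
python3 -m handwheel '[{"gripper":10,"travel":[0,-0.007,0],"twist":0},{"gripper":10,"travel":[0,0,0],"twist":0},{"gripper":10,"travel":[0,0,0],"twist":0}]'
python3 look.py g3 narrow_roller
```

```text
time_s: 8.67
ee_pos: [518.2, -191.0, 269.8]
ee_rot: [-179.8, -0.1, 91.7]
force: [0.5, -0.2, -3.0]
gripper_width: 31.1
time_s: 8.92
ee_pos: [512.3, -191.5, 270.7]
ee_rot: [-180.0, -0.0, 91.6]
force: [0.4, -0.3, -3.2]
gripper_width: 31.1
narrow_roller 0.82 [283.8 271.9] [ 512.9 -190.9   95. ]
[ 513.  -191.5  270.8] [180.    0.   91.7]
```

View pics/g3.png

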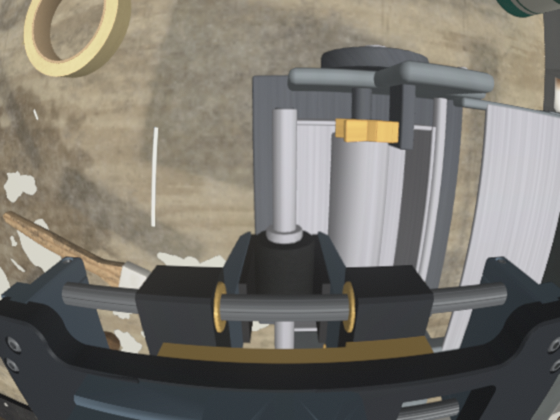

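The roller is out, level and centred (pixel 284,270), and weighs about 3 N. I'll lift it, turn it and carry it over the right compartment.

```bash
python3 -m handwheel '[{"gripper":10,"travel":[0,0,-0.02],"twist":0},{"gripper":10,"travel":[0,0,-0.03],"twist":0},{"gripper":10,"travel":[0,0,-0.03],"twist":0},{"gripper":10,"travel":[0,0,-0.03],"twist":0},{"gripper":10,"travel":[0,0,-0.024],"twist":0}]' 30 
python3 -m handwheel '[{"gripper":10,"travel":[0,0,0],"twist":-0.113},{"gripper":10,"travel":[0,0,0],"twist":-0.113},{"gripper":10,"travel":[0,0,0],"twist":-0.113},{"gripper":10,"travel":[0,0,0],"twist":-0.113},{"gripper":10,"travel":[0,0,0],"twist":-0.113}]' >/dev/null
python3 -m handwheel '[{"gripper":10,"travel":[0,0,0],"twist":-0.113},{"gripper":10,"travel":[0,0,0],"twist":-0.113},{"gripper":10,"travel":[0,0,0],"twist":-0.113},{"gripper":10,"travel":[0,0,0],"twist":-0.113},{"gripper":10,"travel":[0,0,0],"twist":-0.113}]' >/dev/null
python3 -m handwheel '[{"gripper":10,"travel":[0,0,0],"twist":-0.113},{"gripper":10,"travel":[0,0,0],"twist":-0.113},{"gripper":10,"travel":[0,0,0],"twist":-0.113},{"gripper":10,"travel":[0.004,0.038,0],"twist":0},{"gripper":10,"travel":[0.004,0.038,0],"twist":0}]' 
python3 -m handwheel '[{"gripper":10,"travel":[0.004,0.038,0],"twist":0},{"gripper":10,"travel":[0.004,0.038,0],"twist":0},{"gripper":10,"travel":[0.004,0.038,0],"twist":0},{"gripper":10,"travel":[0.004,0.038,0],"twist":0},{"gripper":10,"travel":[0.004,0.038,0],"twist":0}]' >/dev/null
python3 -m handwheel '[{"gripper":10,"travel":[0.004,0.036,0],"twist":0},{"gripper":10,"travel":[0,0,0],"twist":0},{"gripper":10,"travel":[0,0,0],"twist":0}]' 
python3 look.py b2 slot_right slot_middle slot_left wide_roller medium_roller bin_tray
```

```text
time_s: 9.43
ee_pos: [513.2, -191.4, 407.2]
ee_rot: [179.8, 0.1, 91.7]
force: [0.2, -0.3, -2.5]
gripper_width: 31.2
time_s: 10.68
ee_pos: [510.7, -115.5, 404.5]
ee_rot: [180.0, 0.0, 175.6]
force: [0.3, 0.6, -3.5]
gripper_width: 31.4
time_s: 11.35
ee_pos: [502.9, 114.0, 404.7]
ee_rot: [-180.0, 0.0, 176.1]
force: [0.6, -0.7, -3.2]
gripper_width: 31.5
slot_left 0.74 [458.  195.8] [508.3 293.6  95. ]
wide_roller 0.8 [457.  181.6] [493.3 291.1  95. ]
medium_roller 0.79 [378.8 184.6] [492.3 205.8  95. ]
bin_tray 0.91 [370.3 197.1] [504.  197.4  95. ]
[503.  111.1 404.8] [180.    0.  175.7]
```

View pics/b2.png

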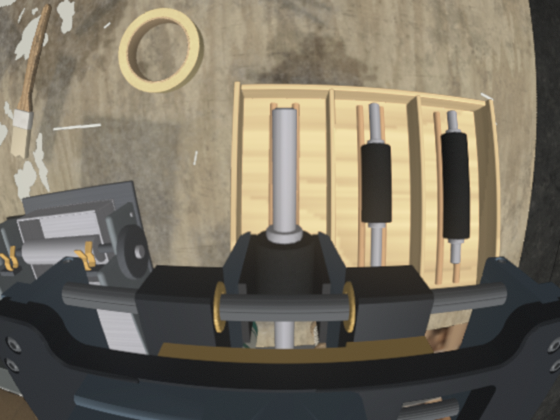

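```bash
python3 - <<'E'
from h import *
import pickle
np.set_printoptions(precision=1,suppress=True)
K=np.array([[325.2,0,283.9],[0,325.2,208],[0,0,1]])
f1={"fish":1,"intrinsics":K,"extrinsics":[[0.006,0.955,0.298,401.732],[1,-0.005,-0.004,194.942],[-0.002,0.298,-0.955,385.309],[0,0,0,1]]}
b=pickle.load(open("b2.pkl","rb"))
f2={"fish":1,"intrinsics":b["K"],"extrinsics":b["T"]}
def t(n,u,v): print(n,*tri([ray(f1,u),ray(f2,v)]))
t("med net",(302.7,203.5),(378.8,184.6)); t("wide net",(389.7,211.3),(457,181.6))
t("med shaft front tip",(306,124),(375,104)); t("med sleeve front",(303,165),(376.5,143)); t("med sleeve rear",(299,245),(376.5,222))
t("wide shaft front",(392.5,133),(452,112)); t("wide sleeve front",(391.5,155),(454,134))
t("strip1 front",(208,122),(273,105)); t("strip2 front",(230,122),(297,106)); t("fr corner",(174,103),(236,84)); t("fl corner",(440,124),(493,101))
t("div1 front",(262,110),(331,91));t("div2 front",(353,117),(415,96))
# wide sleeve both ends in b2, on axis plane
O=np.array([514,209,52.]);n=R.from_euler("zy",[-4,-18],degrees=True).as_matrix()[:,2]
def pl(f,u,h):
    o,d=ray(f,u);return o+d*(n@(O+n*h-o))/(n@d)
for nm,u,h in(("strip1",(273,106),8),("strip2",(297,106),8),("wide front",(454,133),30),("wide rear",(456,239),30),("wide shaft f",(452,112),26),("wide shaft r",(457,262),26)): print(nm,pl(f2,u,h))
E
```

```text
med net [497.4 213.1  68.6] [1.470064819781725, 1.4700648197818944]
wide net [499.1 301.   79.8] [2.05448640752248, 2.054486407522337]
med shaft front tip [416.6 216.8  48.3] [0.04840478047178851, 0.048404780471680474]
med sleeve front [456.8 212.9  63.2] [0.35531619513118146, 0.35531619513135143]
med sleeve rear [536.2 208.7  79.6] [0.743778856352725, 0.7437788563526619]
wide shaft front [424.1 311.3  44.4] [0.19982217129594917, 0.19982217129606436]
wide sleeve front [447.8 308.3  54. ] [0.9958029095152479, 0.9958029095151875]
strip1 front [412.9 109.7  26.6] [0.20252295066509723, 0.20252295066507883]
strip2 front [414.8 135.3  29.1] [0.7967238154293753, 0.7967238154293994]
fr corner [388.   72.5  33.8] [1.4611410283838127, 1.4611410283838429]
fl corner [409.6 361.9  57.7] [0.582974989433164, 0.5829749894331964]
div1 front [401.7 171.4  42.9] [0.11480787591094692, 0.1148078759109793]
div2 front [407.9 268.1  36.5] [0.724653240033492, 0.7246532400334772]
strip1 [413.9 109.6  27.9]
strip2 [415.6 135.5  28.4]
wide front [447.  304.2  61.8]
wide rear [555.5 295.4  97. ]
wide shaft f [424.2 308.1  50.2]
wide shaft r [581.3 298.4 101.2]
```

Slot axis comes out at about (503,116), consistent in both views. I'll shift 5 mm left and descend with a light grip so that the roller tilts to the slope.

```bash
python3 -m handwheel '[{"gripper":10,"travel":[0,0.005,0.02],"twist":0},{"gripper":10,"travel":[0,0,0.035],"twist":0},{"gripper":10,"travel":[0,0,0.035],"twist":0},{"gripper":10,"travel":[0,0,0.035],"twist":0},{"gripper":10,"travel":[0,0,0.016],"twist":0}]' 20
python3 -m handwheel '[{"gripper":10,"travel":[0,0,0],"twist":0},{"gripper":10,"travel":[0,0,0],"twist":0},{"gripper":10,"travel":[0,0,0.002],"twist":0}]' 10
python3 -m handwheel '[{"gripper":10,"travel":[0,0,0.002],"twist":0},{"gripper":10,"travel":[0,0,0.002],"twist":0},{"gripper":10,"travel":[0,0,0.002],"twist":0}]'
python3 -m handwheel '[{"gripper":10,"travel":[0,0,0.002],"twist":0},{"gripper":10,"travel":[0,0,0.002],"twist":0}]'
python3 look.py b3 narrow_roller
```

```text
time_s: 12.12
ee_pos: [501.8, 116.0, 260.0]
ee_rot: [-179.9, -0.4, 175.8]
force: [-1.5, -0.5, -0.3]
gripper_width: 31.7
time_s: 12.37
ee_pos: [504.3, 116.9, 263.5]
ee_rot: [179.9, 0.2, 175.8]
force: [-0.6, -0.1, -2.7]
gripper_width: 32.1
time_s: 12.62
ee_pos: [503.7, 117.0, 256.9]
ee_rot: [180.0, 0.2, 175.8]
force: [0.3, -1.5, -2.6]
gripper_width: 31.6
time_s: 12.78
ee_pos: [503.7, 117.0, 253.5]
ee_rot: [180.0, 0.2, 175.9]
force: [-4.4, -2.3, 21.5]
gripper_width: 31.9
narrow_roller 0.63 [283.5 271. ] [495.7 118.8  95. ]
[503.7 117.  253.7] [180.    0.2 175.9]
```

View pics/b3.png

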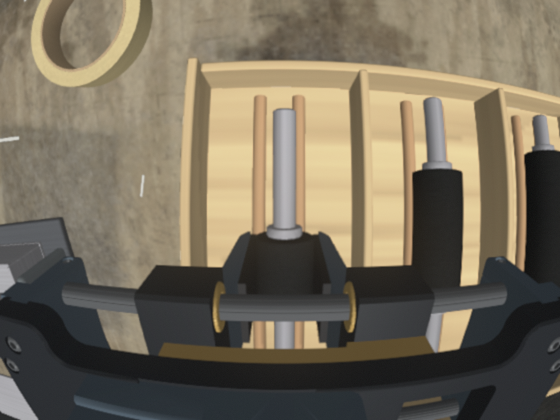

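Contact force is 21 N. The strips are centred about 4 mm to the right of the shaft (cols 260/299 against 284). I'll lift a little, shift right and press again with a softer grip.

```bash
python3 -m handwheel '[{"gripper":10,"travel":[0,0,-0.005],"twist":0},{"gripper":10,"travel":[0,-0.0035,0],"twist":0},{"gripper":10,"travel":[0,0,0],"twist":0},{"gripper":10,"travel":[0,0,0],"twist":0}]' 8
python3 -m handwheel '[{"gripper":10,"travel":[0,0,0.002],"twist":0},{"gripper":10,"travel":[0,0,0.0015],"twist":0},{"gripper":10,"travel":[0,0,0.0015],"twist":0},{"gripper":10,"travel":[0,0,0],"twist":0}]' 
python3 -m handwheel '[{"gripper":10,"travel":[0,0,0.001],"twist":0},{"gripper":10,"travel":[0,0,0.001],"twist":0},{"gripper":10,"travel":[0,0,0],"twist":0}]'
python3 -m handwheel '[{"gripper":10,"travel":[0,0,0.001],"twist":0},{"gripper":10,"travel":[0,0,0.001],"twist":0},{"gripper":10,"travel":[0,0,0],"twist":0}]'
```

```text
time_s: 13.22
ee_pos: [502.6, 113.4, 256.3]
ee_rot: [-180.0, -0.1, 175.8]
force: [-0.0, -0.3, -3.4]
gripper_width: 32.2
time_s: 13.55
ee_pos: [502.8, 113.6, 251.4]
ee_rot: [-180.0, -0.1, 175.8]
force: [-1.0, -0.5, -1.8]
gripper_width: 31.7
time_s: 13.8
ee_pos: [502.7, 113.6, 249.9]
ee_rot: [-180.0, -0.0, 175.8]
force: [-2.4, 0.7, 1.7]
gripper_width: 31.6
time_s: 14.05
ee_pos: [502.7, 113.6, 247.8]
ee_rot: [180.0, -0.0, 175.8]
force: [-2.9, -0.5, 3.8]
gripper_width: 31.5
```

```bash
python3 -m handwheel '[{"gripper":10,"travel":[0,0,0.001],"twist":0},{"gripper":10,"travel":[0,0,0],"twist":0}]'
python3 -m handwheel '[{"gripper":10,"travel":[0,0,0.001],"twist":0},{"gripper":10,"travel":[0,0,0],"twist":0}]'
python3 - <<'E'
from h import *
for n in("scene","wrist"):
    f=grab(n)["frame"]
    c=f[140:240,110:270] if n=="scene" else f
    cv2.imwrite(f"pics/{n}4.png",cv2.cvtColor(cv2.resize(c,None,fx=4 if n=="scene" else 1,fy=4 if n=="scene" else 1,interpolation=2),4))
E
```

```text
time_s: 14.22
ee_pos: [502.8, 113.6, 247.0]
ee_rot: [180.0, -0.0, 175.8]
force: [-4.6, 0.0, 6.7]
gripper_width: 32.2
time_s: 14.38
ee_pos: [502.9, 113.6, 246.7]
ee_rot: [180.0, 0.0, 175.8]
force: [-5.8, -0.9, 9.7]
gripper_width: 31.8
```

View pics/scene4.png

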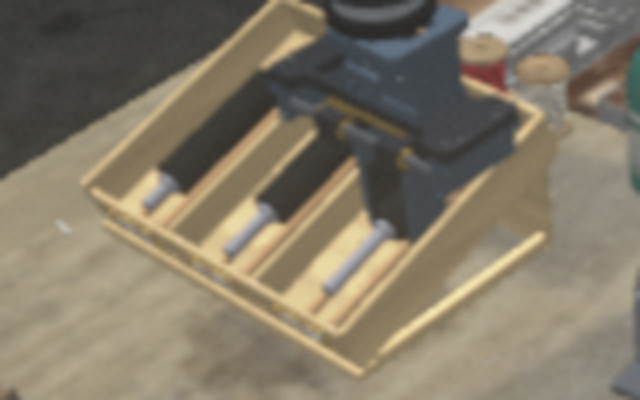

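The shaft now lies parallel to its neighbours (scene crop 355,255). I'll release it and lift away.

```bash
python3 -m handwheel '[{"gripper":38,"travel":[0,0,0],"twist":0},{"gripper":38,"travel":[0,0,0],"twist":0},{"gripper":50,"travel":[0,0,0],"twist":0},{"gripper":50,"travel":[0,0,0],"twist":0},{"gripper":50,"travel":[0,0,-0.01],"twist":0}]'
python3 -m handwheel '[{"gripper":50,"travel":[0,0,-0.03],"twist":0},{"gripper":50,"travel":[0,0,-0.035],"twist":0},{"gripper":50,"travel":[0,0,-0.035],"twist":0},{"gripper":50,"travel":[0,0,-0.03],"twist":0}]'
python3 -m handwheel '[{"gripper":53,"travel":[0.002,0.038,0],"twist":0},{"gripper":53,"travel":[0.002,0.038,0],"twist":0},{"gripper":53,"travel":[0.002,0.038,0],"twist":0},{"gripper":53,"travel":[0.002,0.035,0],"twist":0},{"gripper":53,"travel":[0,0.035,0],"twist":0}]'
python3 -m handwheel '[{"gripper":53,"travel":[0,0,0],"twist":0},{"gripper":53,"travel":[0,0,0],"twist":0}]'
python3 look.py b4 narrow_roller wide_roller slot_left medium_roller slot_right
```

```text
time_s: 14.9
ee_pos: [503.1, 113.6, 255.1]
ee_rot: [-180.0, -0.0, 175.8]
force: [0.1, 0.2, -0.2]
gripper_width: 45.4
time_s: 15.23
ee_pos: [503.5, 113.6, 388.6]
ee_rot: [179.9, 0.2, 175.8]
force: [1.3, -0.1, 0.0]
gripper_width: 45.7
time_s: 15.65
ee_pos: [508.4, 299.5, 386.5]
ee_rot: [179.9, 0.1, 175.8]
force: [-0.8, -0.4, 0.7]
gripper_width: 48.3
time_s: 15.82
ee_pos: [508.6, 299.4, 385.7]
ee_rot: [180.0, 0.1, 176.0]
force: [-0.0, -0.2, -0.5]
gripper_width: 48.4
narrow_roller 0.68 [104.6 206.7] [496.2 126.9  95. ]
wide_roller 0.81 [287.9 195.1] [498.2 305.1  95. ]
medium_roller 0.91 [192.3 193.3] [490.4 220.9  95. ]
slot_right 0.75 [189.1 195.3] [492.  217.6  95. ]
[508.5 296.5 386. ] [180.    0.  175.7]
```

View pics/b4.png

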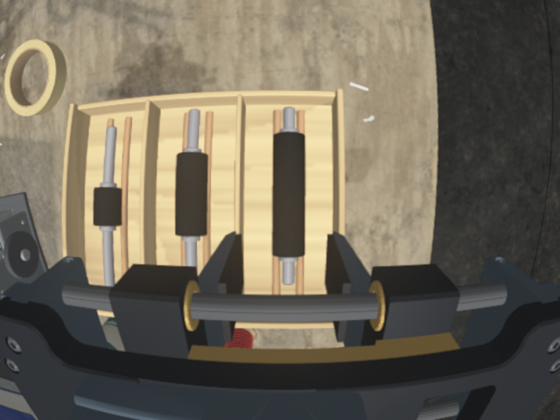

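The narrow roller lies in the right slot (108,205), lengthwise on its strips. The wide roller's sleeve runs rows 132–258 at col 289.

```bash
python3 - <<'E'
from h import *
import pickle
np.set_printoptions(precision=1,suppress=True)
b=pickle.load(open("b4.pkl","rb"));f={"fish":1,"intrinsics":b["K"],"extrinsics":b["T"]}
print(np.array(b["T"])[:3,3])
O=np.array([514,210,52.]);n=R.from_euler("zy",[-4,-18],degrees=True).as_matrix()[:,2]
def pl(u,h):
    o,d=ray(f,u);return o+d*(n@(O+n*h-o))/(n@d)
for nm,u,h in(("sf",(289,133),34),("sr",(289,257),34),("shf",(290,108),26),("shr",(288.5,285),26)): print(nm,pl(u,h), pl(u,h)-n*(h-20))
b2=pickle.load(open("b2.pkl","rb"));f2={"fish":1,"intrinsics":b2["K"],"extrinsics":b2["T"]}
for nm,u,v in(("shf",(290,108),(452,112)),("shr",(288.5,285),(457,262)),("sf",(289,133),(454,133)),("sr",(289,257),(456,239))): print(nm,tri([ray(f,u),ray(f2,v)]))
E
```

```text
[425.5 306.6 366.4]
sf [447.  309.9  66. ] [451.3 309.9  52.7]
sr [554.3 302.4 100.9] [558.7 302.4  87.5]
shf [423.9 312.7  50. ] [425.7 312.7  44.3]
shr [583.2 300.1 101.8] [585.1 300.1  96.1]
shf (array([424.1, 312.8,  41.8]), [0.2629178117176964, 0.2629178117176112])
shr (array([583.6, 300. ,  99.2]), [1.0460107509414165, 1.0460107509415755])
sf (array([447.9, 310.1,  51.4]), [0.06972842337612492, 0.06972842337610952])
sr (array([561.1, 302.1,  86. ]), [0.41030348779991427, 0.4103034877999445])
```

```bash
python3 -m handwheel '[{"gripper":53,"travel":[0.004,0.008,0.01],"twist":0},{"gripper":53,"travel":[0,0,0.034],"twist":0},{"gripper":53,"travel":[0,0,0.034],"twist":0},{"gripper":53,"travel":[0,0,0.034],"twist":0},{"gripper":53,"travel":[0,0,0.010],"twist":0}]' 20
python3 -m handwheel '[{"gripper":53,"travel":[0,0,0],"twist":0},{"gripper":53,"travel":[0,0,0],"twist":0},{"gripper":53,"travel":[0,0,0.008],"twist":0},{"gripper":53,"travel":[0,0,0.007],"twist":0},{"gripper":53,"travel":[0,0,0],"twist":0}]' 20
python3 -m handwheel '[{"gripper":53,"travel":[0,0,0],"twist":0},{"gripper":10,"travel":[0,0,0],"twist":0},{"gripper":10,"travel":[0,0,0],"twist":0},{"gripper":10,"travel":[0,0,0],"twist":0},{"gripper":10,"travel":[0,0,0],"twist":0}]' 20
python3 -m handwheel '[{"gripper":10,"travel":[0,0,0],"twist":0},{"gripper":10,"travel":[0,0,0],"twist":0}]' 30
```

```text
time_s: 16.53
ee_pos: [503.0, 305.0, 258.4]
ee_rot: [-179.7, -0.5, 175.8]
force: [-0.9, -0.7, -0.0]
gripper_width: 48.6
time_s: 16.95
ee_pos: [504.8, 305.9, 248.6]
ee_rot: [180.0, -0.0, 175.8]
force: [0.3, -0.7, 0.0]
gripper_width: 48.6
time_s: 17.37
ee_pos: [505.0, 304.8, 249.2]
ee_rot: [-179.8, 0.0, 175.9]
force: [0.0, -6.1, 2.8]
gripper_width: 31.1
time_s: 17.53
ee_pos: [505.0, 304.7, 249.2]
ee_rot: [-179.8, 0.0, 175.9]
force: [-0.9, -6.2, 3.2]
gripper_width: 31.5
```

Gripped. I'll lift, turn to the gluer's direction, and carry it to the flat delivery table to press the roller level in the grip.

```bash
python3 -m handwheel '[{"gripper":10,"travel":[0,0,-0.01],"twist":0},{"gripper":10,"travel":[0,0,-0.03],"twist":0},{"gripper":10,"travel":[0,0,-0.036],"twist":0},{"gripper":10,"travel":[0,0,-0.036],"twist":0},{"gripper":10,"travel":[0,0,-0.036],"twist":0}]' 40
python3 -m handwheel '[{"gripper":10,"travel":[0,0,0],"twist":0.113},{"gripper":10,"travel":[0,0,0],"twist":0.113},{"gripper":10,"travel":[0,0,0],"twist":0.113},{"gripper":10,"travel":[0,0,0],"twist":0.113},{"gripper":10,"travel":[0,0,0],"twist":0.113}]' >/dev/null
python3 -m handwheel '[{"gripper":10,"travel":[0,0,0],"twist":0.113},{"gripper":10,"travel":[0,0,0],"twist":0.113},{"gripper":10,"travel":[0,0,0],"twist":0.113},{"gripper":10,"travel":[0,0,0],"twist":0.113},{"gripper":10,"travel":[0,0,0],"twist":0.113}]' >/dev/null
python3 -m handwheel '[{"gripper":10,"travel":[0,0,0],"twist":0.113},{"gripper":10,"travel":[0,0,0],"twist":0.113},{"gripper":10,"travel":[0,0,0],"twist":0.113},{"gripper":10,"travel":[-0.0376,0,0],"twist":0},{"gripper":10,"travel":[-0.0376,0,0],"twist":0}]' 
python3 -m handwheel '[{"gripper":10,"travel":[-0.0376,0,0],"twist":0},{"gripper":10,"travel":[-0.0376,0,0],"twist":0},{"gripper":10,"travel":[-0.0376,0,0],"twist":0},{"gripper":10,"travel":[-0.0376,0,0],"twist":0},{"gripper":10,"travel":[-0.0376,0,0],"twist":0}]' >/dev/null
python3 -m handwheel '[{"gripper":10,"travel":[-0.0376,0,0],"twist":0},{"gripper":10,"travel":[-0.0376,0,0],"twist":0},{"gripper":10,"travel":[-0.0376,0,0],"twist":0},{"gripper":10,"travel":[-0.0376,0,0],"twist":0},{"gripper":10,"travel":[-0.0376,0,0],"twist":0}]'
python3 -m handwheel '[{"gripper":10,"travel":[-0.0376,0,0],"twist":0},{"gripper":10,"travel":[0,0,0],"twist":0},{"gripper":10,"travel":[0,0,0],"twist":0}]'
python3 look.py g5 wide_roller clip_left clip_right seat
```

```text
time_s: 17.95
ee_pos: [504.5, 305.9, 398.5]
ee_rot: [180.0, -0.0, 175.8]
force: [0.8, 0.7, -3.0]
gripper_width: 31.4
time_s: 19.2
ee_pos: [506.8, 231.4, 396.6]
ee_rot: [-180.0, -0.0, 91.9]
force: [0.3, -0.9, -2.3]
gripper_width: 31.4
time_s: 20.03
ee_pos: [517.5, -146.7, 397.1]
ee_rot: [180.0, -0.0, 91.7]
force: [1.2, 0.9, -2.6]
gripper_width: 31.5
time_s: 20.28
ee_pos: [518.9, -184.3, 396.6]
ee_rot: [-180.0, -0.0, 91.5]
force: [-1.0, 0.8, -2.5]
gripper_width: 31.2
wide_roller 0.63 [284.5 261.3] [ 521.5 -239.8   95. ]
clip_left 0.79 [330.5 127.1] [ 558.  -111.6   95. ]
clip_right 0.38 [446.7  24.5] [666.4  -3.3  95. ]
seat 0.85 [328.6 207.5] [ 560.4 -184.4   95. ]
[ 519.1 -181.4  396.9] [180.   -0.   91.8]
```

View pics/g5.png

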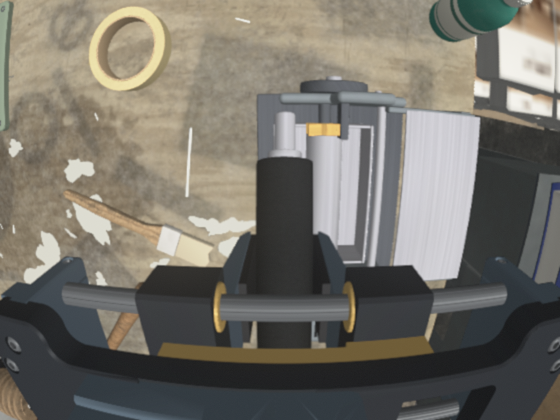

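The roller is held centred, its near (+y) end low. Next I'll move over the delivery table and press.

```bash
python3 - <<'E'
from h import *
import pickle
b=pickle.load(open("g5.pkl","rb"));f={"fish":1,"intrinsics":b["K"],"extrinsics":b["T"]}
for u in((405,112),(478,118),(397,265),(460,278)): print(onz(ray(f,u),74).round(0))
E
python3 -m handwheel '[{"gripper":10,"travel":[0,0.04,0],"twist":0},{"gripper":10,"travel":[0,0.04,0],"twist":0},{"gripper":10,"travel":[0,0.04,0],"twist":0},{"gripper":10,"travel":[0,0.04,0],"twist":0},{"gripper":10,"travel":[0,0,0],"twist":0}]' 
python3 -m handwheel '[{"gripper":10,"travel":[0,0,0.02],"twist":0},{"gripper":10,"travel":[0,0,0.034],"twist":0},{"gripper":10,"travel":[0,0,0.034],"twist":0},{"gripper":10,"travel":[0,0,0.014],"twist":0},{"gripper":10,"travel":[0,0,0],"twist":0}]'
python3 -m handwheel '[{"gripper":10,"travel":[0,0,0],"twist":0},{"gripper":10,"travel":[0,0,0],"twist":0}]'
```

```text
[634. -93.  74.]
[719. -89.  74.]
[ 645. -254.   74.]
[ 732. -274.   74.]
time_s: 20.95
ee_pos: [685.3, -175.9, 394.0]
ee_rot: [179.7, -0.0, 91.9]
force: [0.0, 0.0, -3.6]
gripper_width: 31.3
time_s: 21.37
ee_pos: [678.0, -176.3, 289.9]
ee_rot: [-179.5, -0.2, 91.8]
force: [-0.4, 0.3, -3.2]
gripper_width: 31.5
time_s: 21.53
ee_pos: [679.6, -177.4, 296.6]
ee_rot: [179.8, 0.0, 91.7]
force: [-0.1, -0.9, -2.3]
gripper_width: 31.5
```

```bash
python3 -m handwheel '[{"gripper":10,"travel":[0,0,0.003],"twist":0},{"gripper":10,"travel":[0,0,0.003],"twist":0},{"gripper":10,"travel":[0,0,0.003],"twist":0},{"gripper":10,"travel":[0,0,0],"twist":0}]' 10
python3 -m handwheel '[{"gripper":10,"travel":[0,0,0.002],"twist":0},{"gripper":10,"travel":[0,0,0.002],"twist":0},{"gripper":10,"travel":[0,0,0],"twist":0}]'
python3 -m handwheel '[{"gripper":10,"travel":[0,0,0.002],"twist":0},{"gripper":10,"travel":[0,0,0.002],"twist":0},{"gripper":10,"travel":[0,0,0],"twist":0}]'
python3 -m handwheel '[{"gripper":10,"travel":[0,0,0.002],"twist":0},{"gripper":10,"travel":[0,0,0.002],"twist":0},{"gripper":10,"travel":[0,0,0],"twist":0}]'
```

```text
time_s: 21.87
ee_pos: [679.2, -178.3, 286.3]
ee_rot: [179.9, 0.0, 91.7]
force: [0.5, -0.5, 0.1]
gripper_width: 31.9
time_s: 22.12
ee_pos: [679.1, -178.3, 281.8]
ee_rot: [180.0, 0.0, 91.6]
force: [0.7, -2.3, -0.1]
gripper_width: 31.6
time_s: 22.37
ee_pos: [679.0, -177.9, 277.1]
ee_rot: [-180.0, -0.0, 91.7]
force: [0.7, -0.7, -0.7]
gripper_width: 31.9
time_s: 22.62
ee_pos: [678.9, -177.9, 273.0]
ee_rot: [-180.0, -0.0, 91.7]
force: [-0.0, -1.2, -0.6]
gripper_width: 31.6
```

```bash
python3 -m handwheel '[{"gripper":10,"travel":[0,0,0.001],"twist":0},{"gripper":10,"travel":[0,0,0.001],"twist":0},{"gripper":10,"travel":[0,0,0],"twist":0}]'
python3 -m handwheel '[{"gripper":10,"travel":[0,0,0.001],"twist":0},{"gripper":10,"travel":[0,0,0],"twist":0}]'
python3 -m handwheel '[{"gripper":10,"travel":[0,0,0.001],"twist":0},{"gripper":10,"travel":[0,0,0],"twist":0}]'
python3 -m handwheel '[{"gripper":10,"travel":[0,0,0.001],"twist":0},{"gripper":10,"travel":[0,0,0],"twist":0}]'
```

```text
time_s: 22.87
ee_pos: [679.0, -178.0, 271.4]
ee_rot: [-180.0, -0.0, 91.7]
force: [-0.3, -2.4, -0.9]
gripper_width: 31.8
time_s: 23.03
ee_pos: [679.0, -178.0, 271.2]
ee_rot: [-180.0, -0.0, 91.7]
force: [-1.5, -1.3, 2.3]
gripper_width: 31.6
time_s: 23.2
ee_pos: [678.9, -178.0, 271.2]
ee_rot: [180.0, 0.0, 91.7]
force: [-2.5, -1.8, 6.2]
gripper_width: 31.7
time_s: 23.37
ee_pos: [678.8, -177.9, 271.1]
ee_rot: [179.9, 0.0, 91.7]
force: [-3.7, -0.1, 10.2]
gripper_width: 31.9
```

The force rise with no further descent shows that it lies flat. I'll tighten the grip, lift and bring it in front of the clips.

```bash
python3 -m handwheel '[{"gripper":10,"travel":[0,0,-0.003],"twist":0},{"gripper":10,"travel":[0,0,0],"twist":0},{"gripper":10,"travel":[0,0,0],"twist":0}]' 45
python3 -m handwheel '[{"gripper":10,"travel":[0,0,-0.02],"twist":0},{"gripper":10,"travel":[0,0,-0.03],"twist":0},{"gripper":10,"travel":[0,0,-0.02],"twist":0},{"gripper":10,"travel":[0,0,0],"twist":0}]'
python3 -m handwheel '[{"gripper":10,"travel":[-0.001,-0.0333,0],"twist":0},{"gripper":10,"travel":[-0.001,-0.0333,0],"twist":0},{"gripper":10,"travel":[-0.001,-0.0333,0],"twist":0},{"gripper":10,"travel":[-0.001,-0.0333,0],"twist":0},{"gripper":10,"travel":[-0.001,-0.0333,0],"twist":0}]'
python3 -m handwheel '[{"gripper":10,"travel":[0,0,0],"twist":0},{"gripper":10,"travel":[0,0,0],"twist":0},{"gripper":10,"travel":[0,0,0],"twist":0}]'
python3 - <<'E'
from h import *
f=grab("scene")["frame"][150:270,240:400];w=grab("wrist")["frame"]
a=cv2.resize(f,(560,420),interpolation=2)
cv2.imwrite("pics/s6.png",cv2.cvtColor(cv2.resize(np.vstack([a[:300],w[:300]]),(560,600)),4))
for t in("wide_roller","clip_left","clip_right"): print(t,[(np.round(p["uv"],1),p["confidence"]) for p in env.pinpoint("scene",t)[:1]])
E
```

```text
time_s: 23.62
ee_pos: [679.0, -177.7, 271.1]
ee_rot: [-180.0, -0.0, 91.7]
force: [0.4, 0.5, -0.1]
gripper_width: 31.3
time_s: 23.95
ee_pos: [680.1, -178.1, 346.1]
ee_rot: [179.5, 0.1, 91.7]
force: [0.7, -0.7, -2.1]
gripper_width: 30.9
time_s: 24.37
ee_pos: [510.7, -187.4, 339.5]
ee_rot: [-179.8, -0.1, 91.7]
force: [-0.2, -0.8, -2.7]
gripper_width: 31.5
time_s: 24.62
ee_pos: [513.0, -187.8, 340.9]
ee_rot: [-180.0, -0.0, 91.6]
force: [0.6, 0.3, -2.6]
gripper_width: 31.5
wide_roller [(array([298.1, 201.7]), 0.67)]
clip_left [(array([284.6, 200.3]), 0.67)]
clip_right [(array([334.2, 220.5]), 0.61)]
```

View pics/s6.png

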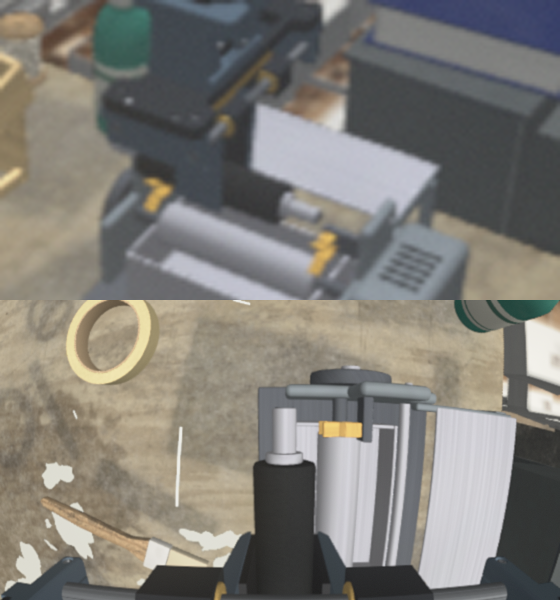

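The roller hangs level and parallel to the pan roller; its +y shaft end is at wrist pixel (285,107). The picture budget is used up (12), so the rest goes by numbers. I'll check the roller's centring in the grip.

```bash
python3 - <<'E'
from h import *
f=grab("wrist","e1.png")
print("end",onz(ray(f,(285,107)),166).round(1),"sleeve",onz(ray(f,(285,160)),174).round(1))
for t in("clip_left","wide_roller"):
    for k in env.pinpoint("wrist",t)[:1]: print(t,k["uv"],k["confidence"],onz(ray(f,k["uv"]),95 if t[0]=="c" else 160).round(1))
# clip brass pixels in wrist and scene
g=cv2.cvtColor(f["frame"],cv2.COLOR_RGB2HSV);m=cv2.inRange(g,(15,150,150),(25,255,255))[100:160,300:380]
ys,xs=np.nonzero(m);print("brass rows",ys.min()+100,ys.max()+100,"cols",xs.min()+300,xs.max()+300)
for r in(np.percentile(ys,3)+100,np.percentile(ys,97)+100): print(onz(ray(f,(340,r)),106).round(1))
s=env.state();print(s["ee_pos"],s["ee_rot"])
E
python3 -m handwheel '[{"gripper":10,"travel":[0,0,0.02],"twist":0},{"gripper":10,"travel":[0,0,0.025],"twist":0},{"gripper":10,"travel":[0,0,0.02],"twist":0},{"gripper":10,"travel":[0,0,0],"twist":0},{"gripper":10,"travel":[0,0,0],"twist":0}]' 45
```

```text
end [ 512.2 -100.8  166. ] sleeve [ 512.9 -125.2  174. ]
clip_left [348.1, 128.6] 0.81 [ 557. -113.   95.]
wide_roller [283.3, 266.3] 0.71 [ 513.9 -186.6  160. ]
time_s: 25.43
ee_pos: [512.8, -187.7, 276.1]
ee_rot: [-179.9, -0.1, 91.7]
force: [-0.3, -0.2, -2.7]
gripper_width: 31.2Traceback (most recent call last):
  File "<stdin>", line 8, in <module>
    return umr_minimum(a, axis, None, out, keepdims, initial, where)
ValueError: zero-size array to reduction operation minimum which has no identity
```

```bash
python3 -m handwheel '[{"gripper":10,"travel":[0,0.008,0],"twist":0},{"gripper":10,"travel":[0,0.008,0],"twist":0},{"gripper":10,"travel":[0,0.006,0],"twist":0},{"gripper":10,"travel":[0,0.004,0],"twist":0},{"gripper":10,"travel":[0,0,0],"twist":0}]' 55
python3 -m handwheel '[{"gripper":10,"travel":[0,0.004,0],"twist":0},{"gripper":10,"travel":[0,0.004,0],"twist":0},{"gripper":10,"travel":[0,0,0],"twist":0}]'
python3 -m handwheel '[{"gripper":10,"travel":[0,0.003,0],"twist":0},{"gripper":10,"travel":[0,0.003,0],"twist":0},{"gripper":10,"travel":[0,0,0],"twist":0}]'
```

```text
time_s: 25.85
ee_pos: [540.1, -187.1, 277.4]
ee_rot: [179.9, 0.0, 91.7]
force: [-0.1, 0.6, -3.0]
gripper_width: 31.0
time_s: 26.1
ee_pos: [546.4, -186.7, 276.3]
ee_rot: [-179.8, -0.0, 91.7]
force: [-2.4, 0.2, -1.9]
gripper_width: 31.3
time_s: 26.35
ee_pos: [551.4, -186.5, 275.9]
ee_rot: [-179.7, -0.1, 91.7]
force: [-4.3, 0.9, -2.3]
gripper_width: 31.1
```

```bash
python3 -m handwheel '[{"gripper":10,"travel":[0,0.003,0],"twist":0},{"gripper":10,"travel":[0,0.002,0],"twist":0},{"gripper":10,"travel":[0,0,0],"twist":0}]' 60
python3 -m handwheel '[{"gripper":10,"travel":[0,0.002,0],"twist":0},{"gripper":10,"travel":[0,0.001,0],"twist":0},{"gripper":10,"travel":[0,0,0],"twist":0}]'
python3 -m handwheel '[{"gripper":10,"travel":[0,0.002,0],"twist":0},{"gripper":10,"travel":[0,0,0],"twist":0},{"gripper":10,"travel":[0,0,0],"twist":0}]'
```

```text
time_s: 26.6
ee_pos: [558.6, -186.6, 277.0]
ee_rot: [179.9, 0.0, 91.7]
force: [0.5, 0.6, -4.5]
gripper_width: 31.2
time_s: 26.85
ee_pos: [560.5, -186.4, 276.6]
ee_rot: [-179.9, -0.0, 91.7]
force: [-2.4, -0.6, -2.0]
gripper_width: 31.3
time_s: 27.1
ee_pos: [561.3, -186.5, 276.6]
ee_rot: [-179.7, -0.0, 91.7]
force: [-6.5, -1.3, 0.3]
gripper_width: 31.2
```

```bash
python3 -m handwheel '[{"gripper":10,"travel":[0,0.003,0],"twist":0},{"gripper":10,"travel":[0,0,0],"twist":0},{"gripper":10,"travel":[0,0,0],"twist":0}]'
python3 -m handwheel '[{"gripper":10,"travel":[0,0.003,0],"twist":0},{"gripper":10,"travel":[0,0,0],"twist":0},{"gripper":10,"travel":[0,0,0],"twist":0}]'
```

```text
time_s: 27.35
ee_pos: [562.6, -186.5, 276.5]
ee_rot: [-179.3, -0.1, 91.7]
force: [-14.3, -2.2, 5.4]
gripper_width: 31.2
time_s: 27.6
ee_pos: [563.8, -186.5, 276.5]
ee_rot: [-179.0, -0.1, 91.7]
force: [-19.7, -3.0, 9.7]
gripper_width: 30.9
```

```bash
python3 -c "
from workcell import env
s=env.state();print(s['force'],s['torque'],s['ee_pos'],s['ee_rot'])"
```

```text
[-19.7212368   -3.01309857   9.70849972] [-0.56431186  3.67866181 -0.16578974] [ 563.77681708 -186.51639563  276.48761387] [-1.78960848e+02 -8.32315865e-02  9.17224166e+01]
```

It is on the rigid stop: 20 N, and even at both ends (torque about z only −0.17 N·m). I'll relax the push, open and lift straight up.

```bash
python3 -m handwheel '[{"gripper":10,"travel":[0,-0.004,0],"twist":0},{"gripper":10,"travel":[0,-0.003,0],"twist":0},{"gripper":10,"travel":[0,0,0],"twist":0},{"gripper":10,"travel":[0,0,0],"twist":0}]'
python3 -m handwheel '[{"gripper":60,"travel":[0,0,0],"twist":0},{"gripper":60,"travel":[0,0,0],"twist":0},{"gripper":60,"travel":[0,0,0],"twist":0},{"gripper":60,"travel":[0,0,0],"twist":0}]' 20
python3 -m handwheel '[{"gripper":60,"travel":[0,0,-0.01],"twist":0},{"gripper":60,"travel":[0,0,-0.02],"twist":0},{"gripper":60,"travel":[0,0,-0.035],"twist":0},{"gripper":60,"travel":[0,0,-0.035],"twist":0},{"gripper":60,"travel":[0,0,-0.03],"twist":0}]'
python3 -m handwheel '[{"gripper":60,"travel":[-0.036,-0.009,0],"twist":0},{"gripper":60,"travel":[0,0,0],"twist":0},{"gripper":60,"travel":[0,0,0],"twist":0}]'
python3 - <<'E'
from h import *
np.set_printoptions(precision=1,suppress=True)
F={n:grab(n,n+"7.png") for n in("wrist","scene","top")}
for t in("wide_roller","narrow_roller","medium_roller","clip_left","clip_right","seat","glue_pot","oil_can","squeeze_bottle"):
    s=t;rs=[]
    for n in F:
        for k in env.pinpoint(n,t)[:1]:
            r=ray(F[n],k["uv"]);s+=f" {n} {np.round(k['uv'],1)} {k['confidence']:.2f}"
            if n=="wrist": s+=f" @95 {onz(r,95)}"
            else: rs.append(r)
    if len(rs)==2: s+=f" tri {tri(rs)[0]}"
    print(s)
for k in env.trace("wrist","wide_roller")[:1]:
    m=k["pixels"].astype(np.uint8);v=F["wrist"]["frame"].max(2)
    ys,xs=np.nonzero(m&(v<60));print("sleeve rows",np.percentile(ys,[1,99]),"cols",np.percentile(xs,[1,99]),len(ys))
    for q in(1,50,99):
        yy=np.percentile(ys,q);c=xs[abs(ys-yy)<4];print(q,yy,c.mean(),onz(ray(F["wrist"],(c.mean(),yy)),105))
E
```

```text
time_s: 27.93
ee_pos: [560.9, -186.5, 276.6]
ee_rot: [-179.8, -0.0, 91.7]
force: [-5.4, -0.9, 0.2]
gripper_width: 30.8
time_s: 28.27
ee_pos: [562.7, -186.4, 277.4]
ee_rot: [179.8, 0.0, 91.7]
force: [0.1, -0.1, 0.8]
gripper_width: 53.6
time_s: 28.68
ee_pos: [561.9, -186.3, 410.0]
ee_rot: [179.8, 0.0, 91.7]
force: [0.2, 0.2, 0.3]
gripper_width: 54.5
time_s: 28.93
ee_pos: [553.5, -223.7, 408.0]
ee_rot: [179.9, 0.0, 91.5]
force: [0.1, -0.4, -0.2]
gripper_width: 54.6
wide_roller wrist [294.3 163.1] 0.88 @95 [ 563.3 -186.2   95. ] scene [307.9 213.9] 0.92 top [299.5 221.7] 0.69 tri [ 553.  -187.4   91.4]
narrow_roller scene [212.9 190.5] 0.91 top [203.1 241.9] 0.65 tri [488.9 100.2  91.1]
medium_roller top [169.3 239. ] 0.76
clip_left wrist [290.6  83.6] 0.76 @95 [ 557.8 -114.    95. ] scene [283.6 199.7] 0.64 top [276.7 219.4] 0.76 tri [ 554.2 -113.5  107.9]
clip_right wrist [288.2 237.4] 0.55 @95 [ 560.1 -259.2   95. ] scene [334.4 219.8] 0.97 top [278.3 220.7] 0.74 tri [ 590.5 -179.3   40.5]
seat scene [311.3 207.6] 0.93 top [300.  218.8] 0.82 tri [ 561.6 -189.5  108. ]
glue_pot wrist [277.1 351.3] 0.62 @95 [ 551.9 -407.2   95. ] scene [374.  322.6] 0.68 top [172.1 232.1] 0.72 tri [ 540.3  -93.  -150.5]
oil_can wrist [278.5 351.7] 0.85 @95 [ 553.6 -407.9   95. ] scene [409.2 283.4] 0.89 top [389.3 222.4] 0.76 tri [ 565.9 -487.4   -9.2]
squeeze_bottle scene [277.5 186. ] 0.68 top [232.8 168.6] 0.71 tri [731.5  30.7  -9.9]
sleeve rows [100. 223.] cols [275. 307.] 3946
1 100.0 290.78915662650604 [ 558.2 -129.2  105. ]
50 158.0 291.0 [ 559.9 -180.1  105. ]
99 223.0 290.61240310077517 [ 561.6 -240.6  105. ]
```

```bash
python3 -c "
from workcell import env
print(env.job_done(), env.state()['time_s'])"
```

```text
the job is handed in; nothing more can be done
the job is handed in; nothing more can be done
```

The rollers are swapped and the job is handed in, at about 29 s of the 58 s allowed.

**Narrow roller:** I pulled it level out of the clips and pressed it gently to the slope in the right compartment of the bin, then let go. A wrist picture taken afterwards showed it lying lengthwise on its strips.

**Wide roller:** I took it from the left compartment, levelled it against the gluer's delivery table and pushed it along the gluer's axis into the clips. It snapped in and then met the rigid stop at about 20 N, with almost no twist, so both ends are home. After release it lay in line with the clips: sleeve axis at 1.7° against the gluer's 1.8°, centre at about (560, -185), the same place in x as the narrow roller had.

**Other things:**
- I never moved the medium roller.
- The scene and top cameras put the oil can and squeeze bottle within about 15 mm of where they started.
- The arm's path stayed clear of all the bystanders.

**Checks that disagreed or were not made:**
- The final fix on the narrow roller from the scene and top cameras was 15–20 mm off the slot in x, y and height. The closer wrist picture showed it in place.
- The network found the glue pot in the wrong place in the last top picture, although the scene camera still had it where it was.
- It also misplaced one clip in that top picture.
- The viewing limit of 12 pictures was used up before the wide roller went in, so its final fit rests on force readings and wrist-camera measurements only.

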